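Push a USB hub to the test bay line, latch the gate, start the test

ROBOT

A 6-joint arm with a two-finger parallel gripper is mounted at the origin on the work surface; the furniture and walls round the work are solid. World frame = base frame: x ahead of the robot, y to its left, z up, the work surface at z = 0. Lengths are in mm, angles in rad, forces in N, time in s.
With the tool pointing down it reaches from about 275 to 1000 mm from the base axis. Payload 8.4 kg.
Tool frame: the origin (TCP) lies at the very end of the fingers, on their centre line; the grasp point (between the pads) lies 19 mm behind it; z points along the fingers, y is the line along which they close (so a half turn about z gives the same grasp; the last joint's range is limited). The gripper opens to 85 mm and grips with 20 to 120 N. Pads are 22 mm wide; open, the fingers measure 114 mm over their backs; the gripper's body (76 mm by 85 mm) begins 54 mm behind the grasp point. The pads swing forward as they close: fully open they stand 13 mm farther back than shut.
Start: joints at [-1.305, 0.353, 1.633, -0, 1.155, -0.002], TCP at [165.38, -602.725, 231.281] pointing down, gripper open.
Joint ranges: [-2.63, 2.63], [-0.92, 2.1], [0.06, 2.66], [-1.3, 4.44], [0, 2.69], [-3.02, 3.02]. Speed limits (rad/s): [2.22, 2.22, 2.79, 3.14, 3.14, 3.14].

INTERFACE

Orientations are given as [roll, pitch, yaw] about the fixed x, y, z axes, in that order (R = Rz(yaw) Ry(pitch) Rx(roll)).
In Python, from bench import bot gives the robot as it stands.
- The arm moves only by the shell command python3 -m crank 'ROWS' [FORCE]. ROWS is text: rows parted by semicolons, each of 7 numbers parted by spaces: the turn, a rotation vector about the tool's x, y, z in degrees, then the shift along the tool's x, y, z in mm, then the finger opening in mm, from 0 to 85.4. In form: ax ay az dx dy dz claw; .... A call has 1 to 8 rows; each row is the pose to reach, as a shift and turn from the pose commanded when the call began, along the tool's axes at that moment; what a row does not reach only later rows make up. A row lasts 1/8 s, in which the tool goes at most 62.5 mm and 10.7 degrees, less where a joint would pass 70% of its speed; a pose out of reach is approached as far as the arm can. A call with a gripper value outside its range is refused whole. The fingers move at their own pace and stop on an object; FORCE is the grip in N (left out, the last holds). Time passes only in rows, so rows that repeat a pose let the fingers close. It gives the time, the measured TCP pose, the force, the opening and the grip force at its end, in the units of the state.
- bot.get_obs(): the state, without advancing time (a new reading comes with each control period).
- bot.snapshot(name): name is "side" or "top"; returns a dict with "color" (420x560x3 uint8, red, green, blue), "fx", "fy", "cx", "cy" (pixels), "rvec" (rotation vector, rad) and "tvec" (3), from world to camera coordinates, as OpenCV has them. Camera axes: x right, y down, z forward; pixel columns grow to the right and rows downward; lengths in mm; the calibration is good to about 2 mm. A picture is of the moment at which its call begins. There is no depth.
- bot.finish_job(): hands the job in; it is judged then, once.
Trained networks look in a picture, given as the dict that the camera call returned (one of the last four; its "shot" number tells which), for a name from the list of things; names that differ only in an ending like _2 or _b are one class to them, and where a whole thing is asked for, a point or a joint stands for the part that bears it (a point fixed in the world has none). Each returns a list of dicts, best first, with "conf" (0 to 1); they miss things now and then, are a little off and sometimes report something else, mostly with a low value. They report only what shows in the picture. A call takes as long as a camera call. They do not tell look-alikes from the thing itself.
- bot.boxes_of(picture, target): "xyz" ([x, y, z] in mm, in world coordinates, good to about 4 mm: the middle of the surface that is visible of it).
- bot.outline_of(picture, target): "pixels" (420x560 bool, what is visible of it).
The state is a dict: "t": time; "joint_pos": joint angles; "dq": joint speeds; "tau": joint torques, N m; "tool_pos": TCP position; "orientation": TCP orientation; "force": force on the tool from outside, world axes, zero at the start; "torque": the same for the moment, N m; "opening": opening from 0.0 (shut) to 1.0 (fully open); "finger_force": force on a finger pad.
Only numpy, scipy, OpenCV 4.12 (cv2) and the standard library are available. Lean on these libraries where they do the work, as an engineer would, in place of code of your own. Each camera call takes 0.05 s, during which the arm holds its last target. There are 200 camera calls.

TASK

Lay the white USB hub flat on the open loading end of the dark metal test bay, lengthwise in front of the open gate, and let go of it. Then push it through the gate opening along the lane until its leading end meets the scribed line across the lane (nothing stops it there), and leave it there. Finally swing the gate shut until its sprung latch snaps in, and press the start button fully down and release it; leave the clear box, the tape roll and the loupe where they are.

Things in the scene. Friction and masses are not known exactly. Their poses are not given: they have to be found in the camera images.
- hub_center (a point): Centre (half-way up) of the loose white USB hub, a flat bar 33 x 95 x 14 mm (own x, y, z; long side along own y), about 70 g, dark ports along one long side. Lies flat on the bench behind the bay, in one of two places (the clear box is in the other). Either end may lead. With its leading end at the line, its centre lies 47.5 mm before the line.
- bay: Dark steel test bay fixed on the bench, a plate 138 x 266 x 12 mm. Origin: on the plate's underside, middle of the gate opening. +y runs along the lane in the pushing direction, z up. Plate: x = -87 to +51, y = -114 to +152 mm, top at z = 12 mm. Bare loading end: y = -114 to 0. Gate plane: y = 0, opening 57 mm wide. A black probe block, 26 mm tall, stands at x = 28 to 45, y = 39 to 105.
- apron (a point): Middle of the place to lay the hub first: a point on the plate top of the loading end, on the lane axis, 58 mm before the gate plane; axes as the bay's. Hub centre here leaves its leading end 10 mm before the gate plane.
- line (a point): Middle of the scribed line (light, 2 mm wide, across lane floor and rail tops), on the floor at bay y = 118 mm; axes as the bay's. Lane: bay y = 30 to 152 mm, floor = plate top, between two grey rails 43 mm apart inside, 6 mm thick, 13 mm tall (too close to grip the hub between them), flared to 58 mm at y = 12; far end open, no stop.
- gate_hinge (a point): Hinge axis (vertical) of the gate at plate-top height, bay x = +34, y = 0 mm; axes as the bay's. The hinge post is 30 mm tall above the plate. Across the opening stands the steel strike post for the latch: bay x = -46 to -29, y = -9 to +13 mm, 25 mm tall.
- gate_mid (a point): Middle of the steel gate panel (54 mm long, 6 mm thick, 24 mm tall, lower edge 2 mm above the plate), 33 mm from the hinge axis, 14 mm above the plate. Own -x points from the hinge to the free edge (60 mm from the axis); own -y is the outer face, to push on to shut it (the latch case stands 4 mm proud of it near the free edge).
- gate (a joint): Gate angle, rad: 0 shut across the opening, grows as it swings out over the loading end (away from the lane; pi/2 = panel pointing along bay -y), up to 2.5. It starts wide open (1.75 to 2.3). A weak spring swings it out again to about 1.3 rad or more if it is let go unlatched. Latched it rests at 0 to 0.05.
- latch (a joint): Travel of the brass bevelled latch bolt in the gate's free edge, m: 0 out, up to 0.007 pressed in. Springs out with about 1 N. It meets the strike at a gate angle of about 0.2, is pressed in about 4 mm and snaps out behind the strike at about 0.04 (some 3 to 5 N at the middle of the gate; keep pushing to the gate's end stop at 0).
- start (a joint): Start button travel, m: 0 up, 0.006 fully down; springs back. 5 N fully down.
- start_top (a point): Middle of the top of the round grey start button (24 mm across, in a black ring 40 mm across), 34 mm above the bench when up, at bay x = -64, y = 48 mm. Pressed straight down.
- box_center (a point): Centre of the clear plastic component box 61 x 86 x 23 mm, a bystander: leave it alone.
- tape: Roll of brown tape, 64 mm across, 16 mm tall, lying flat; origin at the centre of its underside. Bystander.
- eyepiece: Black eye loupe, 44 mm across, 36 mm tall; origin at the centre of its underside. Bystander.
Mind the look-alikes: they are no part of the job. There is more than one size of the part that bears hub_center; the job needs the larger.

How it is judged (in metres and radians):
On the way, in this order (a step that is already met when the one before it is completed fails the run):
1. the hub lies flat and released on the loading end, lengthwise (within 0.25 rad), its centre 45 to 95 mm before the gate plane and within 15 mm of the lane axis (y of hub_center in the frame of bay between -0.095 and -0.045 m and x of hub_center in the frame of bay between -0.015 and 0.015 m and angle between the y axis of hub_center and the y axis of bay, either way round below 0.25 rad and angle between hub_center's own z axis and vertical below 0.12 rad and z of hub_center in the frame of bay between 0.016 and 0.022 m and contact force between the fingers and hub below 0.1 N), for 0.2 s.
2. the hub lies in the lane with its leading end within 3 mm of the scribed line, at rest and not touched (y of hub_center in the frame of bay between 0.0675 and 0.0735 m and x of hub_center in the frame of bay between -0.008 and 0.008 m and angle between the y axis of hub_center and the y axis of bay, either way round below 0.12 rad and angle between hub_center's own z axis and vertical below 0.12 rad and z of hub_center in the frame of bay between 0.016 and 0.022 m and contact force between the fingers and hub below 0.1 N and linear speed of hub below 0.01 m/s), for 0.2 s.
3. the gate is shut and its latch bolt has snapped out behind the strike (value of joint gate below 0.07 rad and value of joint latch below 0.0015 m), for 0.2 s.
4. the start button is pressed down (at least 4.5 of its 6 mm) (value of joint start above 0.0045 m), for 0.05 s.
At the end, for the whole second after the job is handed in: The hub lies flat and at rest in the lane, its leading end within 3 mm of the scribed line; the gate is shut (angle below 0.07 rad) with the latch bolt sprung out (within 1.5 mm); the start button is up again (within 1.5 mm) (all of step 3 and y of hub_center in the frame of bay between 0.0675 and 0.0735 m and x of hub_center in the frame of bay between -0.008 and 0.008 m and angle between the y axis of hub_center and the y axis of bay, either way round below 0.12 rad and angle between hub_center's own z axis and vertical below 0.12 rad and z of hub_center in the frame of bay between 0.016 and 0.022 m and value of joint start below 0.0015 m and linear speed of hub below 0.01 m/s); the robot touches nothing.
It fails at once if the clear box is moved by more than 20 mm (distance of box_center from where it was at the start of the episode above 0.02 m).
It fails at once if the tape roll is moved by more than 20 mm (distance of tape from where it was at the start of the episode above 0.02 m).
It fails at once if the loupe is moved by more than 20 mm (distance of eyepiece from where it was at the start of the episode above 0.02 m).
It also fails if it takes over 64 s, if anything falls off the work surface, if the arm or the gripper's body presses on something with over 40 N, if the wrist force passes 120 N, or if a joint passes its speed limit or range.

## Working session

There is one attempt and no reset: what is moved stays moved. The work goes in short steps, Python scripts to look and compute and a shell command to move; the robot and the scene stay as the last step left them, time stands still between calls to the robot, and variables do not carry over. Pictures are saved under pics/ and viewed, at most 10 in all, crops included, and the job is handed in when it is done.

```bash
ls; mkdir -p pics; cat > h.py <<'E'
import numpy as np,cv2
from bench import bot
def cam(p):
    R=cv2.Rodrigues(np.array(p["rvec"],float))[0];t=np.array(p["tvec"],float).ravel();return R,t
def ray(p,u,v):
    R,t=cam(p);d=R.T@np.array([(u-p["cx"])/p["fx"],(v-p["cy"])/p["fy"],1]);return -R.T@t,d
def at_z(p,u,v,z):
    o,d=ray(p,u,v);return o+d*(z-o[2])/d[2]
def proj(p,X):
    R,t=cam(p);c=np.atleast_2d(X)@R.T+t;return np.c_[c[:,0]/c[:,2]*p["fx"]+p["cx"],c[:,1]/c[:,2]*p["fy"]+p["cy"]]
def tri(p1,a,p2,b):
    o1,d1=ray(p1,*a);o2,d2=ray(p2,*b);s=np.linalg.lstsq(np.c_[d1,-d2],o2-o1,rcond=None)[0]
    A=o1+d1*s[0];B=o2+d2*s[1];return (A+B)/2,np.linalg.norm(A-B)
def save(p,n):cv2.imwrite(n,p["color"][:,:,::-1])
E
python3 - <<'E'
from h import *
np.set_printoptions(precision=1,suppress=True)
for n in("side","top"):
    p=bot.snapshot(n);save(p,f"pics/{n}1.png");print(n,-cam(p)[0].T@cam(p)[1],p["fx"],cam(p)[0][2])
    for t in["hub_center","bay","gate_mid","start_top","box_center","tape","eyepiece"]:
        print(t,[(round(d["conf"],2),np.array(d["xyz"]).round(0)) for d in bot.boxes_of(p,t)])
print(bot.get_obs())
E
```

```text
pics
side [ 226.5 -514.1  725.1] 530.9840198258536 [ 0.4  0.7 -0.6]
hub_center [(0.77, array([519., 254.,  13.])), (0.58, array([683., 204.,  10.])), (0.33, array([631., 321.,  14.]))]
bay [(0.64, array([633., 319.,  14.])), (0.56, array([490.,  22.,  16.]))]
gate_mid [(0.87, array([562.,  13.,  29.]))]
start_top [(0.69, array([442.,  70.,  35.]))]
box_center [(0.79, array([671.,  41.,  21.]))]
tape [(0.97, array([632., 316.,  13.]))]
eyepiece [(0.9, array([772.,  60.,  26.]))]
top [452.4 147.  910.3] 479.8342884424289 [ 0.2  0.  -1. ]
hub_center [(0.81, array([689., 208.,  17.])), (0.56, array([519., 260.,  10.]))]
bay [(0.76, array([487.,  51.,  13.]))]
gate_mid [(0.45, array([567.,  14.,  38.]))]
start_top []
box_center [(0.59, array([670.,  52.,  20.])), (0.56, array([636., 326.,  17.]))]
tape [(0.58, array([635., 327.,  14.]))]
eyepiece [(0.57, array([783.,  66.,  33.]))]
{'t': 0.8, 'joint_pos': array([-1.3,  0.4,  1.6, -0. ,  1.2, -0. ]), 'dq': array([ 0., -0., -0.,  0.,  0.,  0.]), 'tau': array([ -0. , -60.5, -34.2,  -0. ,   0. ,  -0. ]), 'tool_pos': array([ 165.4, -602.7,  231.3]), 'orientation': array([-3.1,  0. ,  0.3]), 'force': array([ 0.3, -0.5, -0.6]), 'torque': array([-0.,  0.,  0.]), 'finger_force': 0.0, 'opening': 0.9956870062121709}
```

View pics/side1.png

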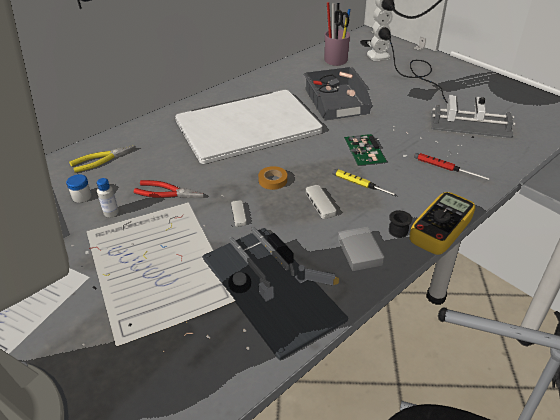

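View pics/top1.png

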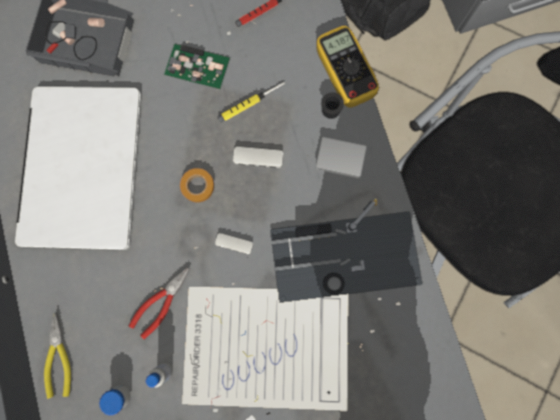

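The top view has two white bars that could be the hub. One is at about (258,156) and is longer, roughly 50 px. The other is at (234,243) and is shorter, roughly 37 px. The bay is at (345,255), with its lane to the left, the scribed line at u≈290, and the gate open at (365,212). The larger bar at (258,156) fits the 95 mm hub and sits next to the clear box, so I'll check its size and view one enlarged crop.

```bash
cat > m.py <<'E'
from h import *
np.set_printoptions(precision=1,suppress=True)
p=bot.snapshot("top");s=bot.snapshot("side")
for P,n in((p,"top"),(s,"side")):
    for d in bot.outline_of(P,"hub_center"):
        m=np.array(d["pixels"]).astype(np.uint8);ys,xs=np.nonzero(m)
        W=np.array([at_z(P,u,v,14)[:2] for u,v in zip(xs,ys)],np.float32)
        print(n,"hub",round(d["conf"],2),(xs.mean(),ys.mean()),m.sum(),cv2.minAreaRect(W))
    for d in bot.outline_of(P,"bay")[:1]:
        m=np.array(d["pixels"]).astype(np.uint8);ys,xs=np.nonzero(m)
        W=np.array([at_z(P,u,v,12)[:2] for u,v in zip(xs,ys)],np.float32);print(n,"bay",d["conf"],cv2.minAreaRect(W),cv2.boxPoints(cv2.minAreaRect(W)))
c=p["color"][130:310,200:430,::-1];cv2.imwrite("pics/crop1.png",cv2.resize(c,None,fx=3.3,fy=3.3,interpolation=cv2.INTER_CUBIC))
c=s["color"][170:355,195:395,::-1];cv2.imwrite("pics/crop2.png",cv2.resize(c,None,fx=3.2,fy=3.2,interpolation=cv2.INTER_CUBIC))
E
python3 m.py
```

```text
top hub 0.58 (np.float64(233.453125), np.float64(243.26171875)) 512 ((519.4959716796875, 255.95413208007812), (70.70106506347656, 27.555034637451172), 73.13998413085938)
top bay 0.79 ((502.4071044921875, 51.562232971191406), (162.69876098632812, 265.5953369140625), 6.334372043609619) [[406.9 174.6]
 [436.2 -89.4]
 [597.9 -71.4]
 [568.6 192.5]]
side hub 0.93 (np.float64(320.2428330522766), np.float64(201.55480607082632)) 593 ((681.344970703125, 202.96737670898438), (107.61356353759766, 39.14525604248047), 81.98070526123047)
side hub 0.85 (np.float64(238.18475073313783), np.float64(213.1642228739003)) 341 ((516.516845703125, 248.75689697265625), (83.31732177734375, 27.270132064819336), 72.801513671875)
side bay 0.86 ((506.22918701171875, 54.005714416503906), (177.54324340820312, 281.3745422363281), 5.825214385986328) [[403.6 185. ]
 [432.2 -95. ]
 [608.8 -76.9]
 [580.3 203. ]]
```

View pics/crop1.png

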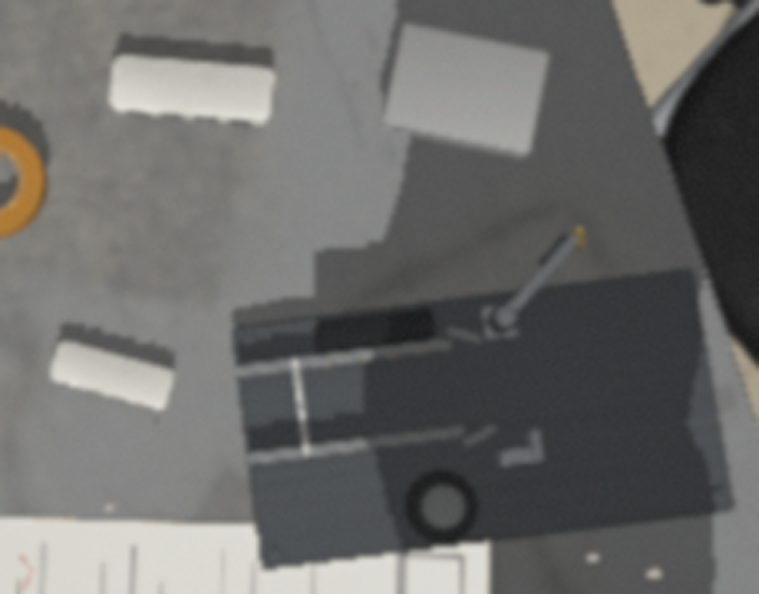

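View pics/crop2.png

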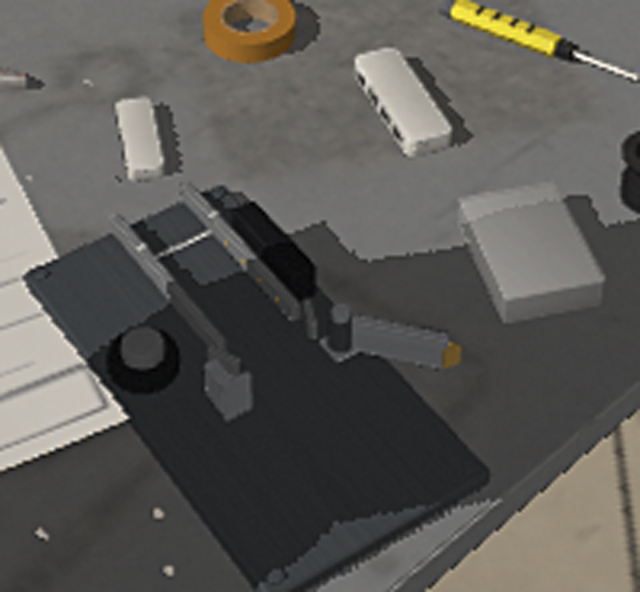

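The larger bar is at crop1 (190,88), full-image (258,156), and shows ports on its robot-facing side in crop2, so it is the hub. The smaller bar, crop1 (112,375), is the look-alike. Next I'll fit the poses of the bay and hub from both views.

```bash
cat > fit.py <<'E'
from h import *
from scipy.optimize import least_squares,minimize
np.set_printoptions(precision=1,suppress=True)
p=bot.snapshot("top");s=bot.snapshot("side")
# bay
T=[((51,152,12),(234,311)),((-87,152,12),(264,568)),((51,-114,12),(695,268)),((-87,-114,12),(733,509)),((34,0,42),(502,318)),((-64,48,34),(443,507))]
S=[((-87,152,12),(26,277)),((51,-114,12),(488,478)),((34,0,42),(340,312)),((-64,48,34),(142,343))]
B=lambda x,X:np.c_[np.cos(x[2])*X[:,0]-np.sin(x[2])*X[:,1]+x[0],np.sin(x[2])*X[:,0]+np.cos(x[2])*X[:,1]+x[1],X[:,2]+x[3]]
tX,tp=np.array([a for a,_ in T],float),np.array([b for _,b in T])/3.3+[200,130]
sX,sp=np.array([a for a,_ in S],float),np.array([b for _,b in S])/3.2+[195,170]
for use in("both","top","side"):
    f=lambda x:np.r_[((proj(p,B(x,tX))-tp)*(use!="side")).ravel(),((proj(s,B(x,sX))-sp)*(use!="top")).ravel(),(x[3]*.3 if use!="both" else 0)]
    r=least_squares(f,[510,30,0.1,0]);print(use,r.x,"yaw",round(r.x[2],4));
    if use=="both":print(r.fun)
# hub
def hubmask(P):
    g=P["color"].astype(int);m=(g.min(2)>130).astype(np.uint8)
    c=proj(P,[[685,206,10]])[0].astype(int);n,l=cv2.connectedComponents(m);v=l[c[1],c[0]];return (l==v)*(v>0)
ms=[hubmask(p),hubmask(s)];print([m.sum() for m in ms])
V=np.array([[a*16.5,b*47.5,c*7] for a in(-1,1) for b in(-1,1) for c in(-1,1)])
def cost(x,w=(1,1)):
    e=0
    for P,m,k in((p,ms[0],w[0]),(s,ms[1],w[1])):
        im=np.zeros((420*4,560*4),np.uint8);h=cv2.convexHull((proj(P,B(x,V))*4+1.5).astype(np.float32));cv2.fillConvexPoly(im,np.round(h).astype(int),255)
        e+=k*np.abs(cv2.resize(im,(560,420),interpolation=cv2.INTER_AREA)/255.-m).sum()
    return e
for w in((1,1),(1,0),(0,1)):
    c=(lambda x:cost(x,w)) if w==(1,1) else (lambda x:cost(np.r_[x[:3],7],w))
    b=min((minimize(c,[685,206,y,7],method="Nelder-Mead",options=dict(initial_simplex=np.array([685,206,y,7])+np.vstack([np.zeros(4),np.diag([8,8,.1,6])]))) for y in(-.15,0,.15)),key=lambda r:r.fun)
    print("hub",w,b.x,"yaw",round(b.x[2],3),b.fun)
E
python3 fit.py
```

```text
both [510.5  31.3   0.1  -3.9] yaw 0.0884
[-0.8  3.1 -1.8 -0.6 -0.   0.   0.3  1.1  1.3 -1.  -0.4 -0.9 -0.6 -1.1
  1.4 -0.1  0.8  1.1  0.3  0.3  0. ]
top [511.   31.    0.1  -2.3] yaw 0.0887
side [509.5  31.1   0.1  -2.8] yaw 0.0866
[np.int64(31323), np.int64(487)]
hub (1, 1) [684.1 206.3  -0.1  10.3] yaw -0.128 30653.376470588235
hub (1, 0) [684.8 205.6  -0.1  11.6] yaw -0.135 30498.98431372549
hub (0, 1) [686.8 211.9  -0.2  27.5] yaw -0.163 142.13725490196077
```

```bash
sed -i 's/^ms=.*/import itertools\nms=[]\nfor P in(p,s):\n    o=[d for d in bot.outline_of(P,"hub_center") if np.hypot(*(np.argwhere(d["pixels"]).mean(0)[::-1]-proj(P,[[687,207,10]])[0]))<10]\n    ms.append(np.array(o[0]["pixels"]).astype(float) if o else np.zeros((420,560)));print(P is s,len(o),ms[-1].sum())\nif ms[0].sum()==0:\n    g=p["color"].astype(int);m=np.zeros((420,560));m[140:175,225:292]=(g.min(2)>165)[140:175,225:292];ms[0]=m;print("thr",m.sum())/' fit.py; python3 fit.py
```

```text
both [510.5  31.3   0.1  -3.9] yaw 0.0884
[-0.8  3.1 -1.8 -0.6 -0.   0.   0.3  1.1  1.3 -1.  -0.4 -0.9 -0.6 -1.1
  1.4 -0.1  0.8  1.1  0.3  0.3  0. ]
top [511.   31.    0.1  -2.3] yaw 0.0887
side [509.5  31.1   0.1  -2.8] yaw 0.0866
False 1 803.0
True 1 575.0
hub (1, 1) [684.9 208.   -0.1   6.5] yaw -0.125 179.72156862745095
hub (1, 0) [685.4 207.8  -0.1  11.1] yaw -0.123 113.41960784313724
hub (0, 1) [685.  208.1  -0.2  17.5] yaw -0.166 64.39999999999999
```

```bash
cat >> h.py <<'E'
from scipy.spatial.transform import Rotation as Ro
BAY=np.array([510.5,31.2,0.088])
def w(bx,by):
    c,s_=np.cos(BAY[2]),np.sin(BAY[2]);return np.array([BAY[0]+c*bx-s_*by,BAY[1]+s_*bx+c*by])
def go(x,y,z,yaw):
    """yaw: world direction of tool y axis (mod pi); tool down. prints turn (deg), shift"""
    o=bot.get_obs();R=Ro.from_euler("xyz",o["orientation"]);M=R.as_matrix()
    ty=np.arctan2(M[1,1],M[0,1]);d=(yaw-ty+np.pi/2)%np.pi-np.pi/2
    Z=np.array([0,0,-1.]);Y=np.array([np.cos(ty+d),np.sin(ty+d),0]);T=np.c_[np.cross(Y,Z),Y,Z]
    print("turn",np.degrees(Ro.from_matrix(M.T@T).as_rotvec()).round(1),"shift",(M.T@(np.array([x,y,z])-o["tool_pos"])).round(1),"pos",o["tool_pos"].round(1),"j6",o["joint_pos"][5].round(2),"t",o["t"],"op",round(o["opening"],2))
E
python3 -c "
from h import *
go(685,208,100,-.125)"
```

```text
turn [  0.    0.  -67.5] shift [ 715.6 -644.3  131.3] pos [ 165.4 -602.7  231.3] j6 -0.0 t 1.4 op 1.0
```

```bash
python3 -m crank '0 0 -10 60 -45 0 70;0 0 -20 110 -90 0 70;0 0 -30 155 -130 0 70;0 0 -40 200 -175 0 70;0 0 -50 245 -220 0 70;0 0 -60 290 -260 0 70;0 0 -67.5 335 -300 0 70;0 0 -67.5 375 -340 0 70'; python3 -c "
from h import *
go(685,208,100,-.125)"
```

```text
t: 2.4
tool_pos: [434.8, -179.7, 231.7]
orientation: [3.14, 0.0, 1.448]
force: [0.9, -1.0, 0.3]
opening: 0.817
finger_force: 0.0
turn [0.1 0.  0.1] shift [415.5 200.5 131.8] pos [ 434.8 -179.7  231.7] j6 -0.27 t 2.4 op 0.82
```

```bash
python3 -m crank '0 0 0 55 26 15 70;0 0 0 110 52 30 70;0 0 0 165 78 50 70;0 0 0 220 104 70 70;0 0 0 275 130 90 70;0 0 0 330 156 110 70;0 0 0 380 182 131 70;0 0 0 416 200 131 70'; python3 -c "
from h import *
go(685,208,3,-.125)
p=bot.snapshot('top');save(p,'pics/top2.png');s=bot.snapshot('side');a=p['color'][110:290,180:440,::-1];b=s['color'][120:300,230:490,::-1]
cv2.imwrite('pics/v1.png',cv2.resize(np.vstack([a,b]),None,fx=1.65,fy=1.65))"
```

```text
t: 3.4
tool_pos: [683.9, 208.5, 98.0]
orientation: [-3.139, 0.001, 1.447]
force: [-0.1, 0.1, -0.1]
opening: 0.82
finger_force: 0.0
turn [-0.1  0.1  0.1] shift [-0.3  1.4 95. ] pos [683.9 208.5  98. ] j6 0.42 t 3.4 op 0.82
```

View pics/v1.png

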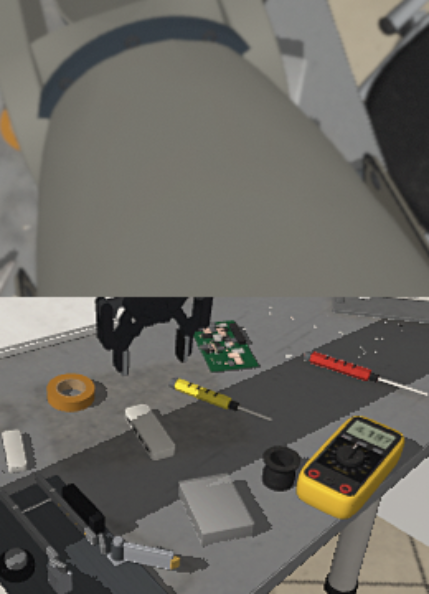

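The arm blocks the top view. The side view shows the open fingers straddling the hub's line, with the hub at about (150,430) in the picture, so I'll go down and grip.

```bash
python3 -m crank '0 0 0 0 1 40 70;0 0 0 0 1 75 70;0 0 0 0 1 94 70;0 0 0 0 1 94 28;0 0 0 0 1 94 28;0 0 0 0 1 94 28;0 0 0 0 1 94 28;0 0 0 0 1 94 28' 30; python3 -m crank '0 0 0 0 0 -30 28;0 0 0 0 0 -70 28;0 0 0 0 0 -70 28';python3 -c "
from h import *
a=w(0,-63);go(*a,80,.088);print(a)
s=bot.snapshot('side');b=s['color'][100:300,200:430,::-1]
cv2.imwrite('pics/v2.png',cv2.resize(b,None,fx=2.5,fy=2.5))"
```

```text
t: 4.5
tool_pos: [686.1, 206.6, 8.0]
orientation: [3.139, -0.001, 1.446]
force: [-0.5, -0.5, 6.3]
opening: 0.367
finger_force: 30.5
t: 4.88
tool_pos: [687.4, 207.2, 80.4]
orientation: [3.136, -0.003, 1.446]
force: [-1.0, -0.2, -0.2]
opening: 0.361
finger_force: 30.1
turn [  0.4  -0.1 -12.2] shift [-258.2 -140.3   -1.1] pos [687.4 207.2  80.4] j6 0.42 t 4.875 op 0.36
[516.03684731 -31.55622138]
```

View pics/v2.png

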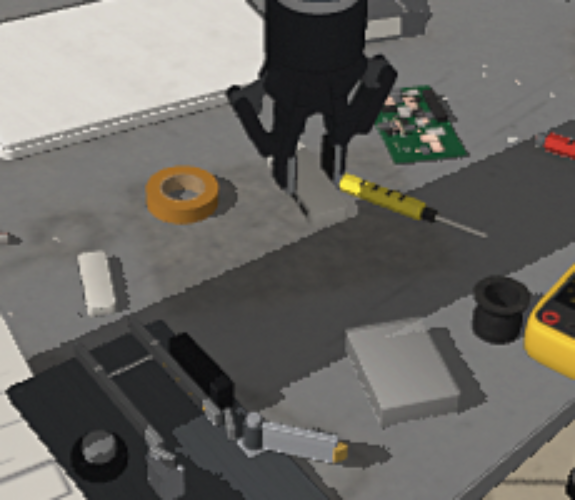

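The hub is gripped at about (320,185) and lifted clear. The path to the apron is free at this height.

```bash
python3 -m crank '0.4 0 -2 -40 -22 0 28;0.4 0 -4 -80 -44 0 28;0.4 0 -6 -120 -65 0 28;0.4 0 -8 -160 -88 0 28;0.4 0 -10 -200 -109 0 28;0.4 0 -12.2 -240 -130 0 28;0.4 0 -12.2 -258 -140 0 28;0.4 0 -12.2 -258 -140 0 28';python3 - <<'E'
from h import *
a=w(0,-63);go(*a,21,.088)
s=bot.snapshot('side')
print([(d["conf"],d["xyz"]) for d in bot.boxes_of(s,"hub_center")])
b=s['color'][170:350,200:400,::-1]
cv2.imwrite('pics/v3.png',cv2.resize(b,None,fx=3,fy=3))
E
```

```text
t: 5.92
tool_pos: [513.1, -32.8, 75.8]
orientation: [-3.134, -0.001, 1.656]
force: [0.9, -0.2, -1.3]
opening: 0.36
finger_force: 30.1
turn [-0.5 -0.1 -0.1] shift [ 0.9  3.5 54.8] pos [513.1 -32.8  75.8] j6 -0.15 t 5.925 op 0.36
[(0.83, [516.1, -50.0, 76.4]), (0.64, [518.6, 252.2, 11.3]), (0.6, [577.4, 0.0, 35.0]), (0.53, [472.9, 24.4, 10.5])]
```

View pics/v3.png

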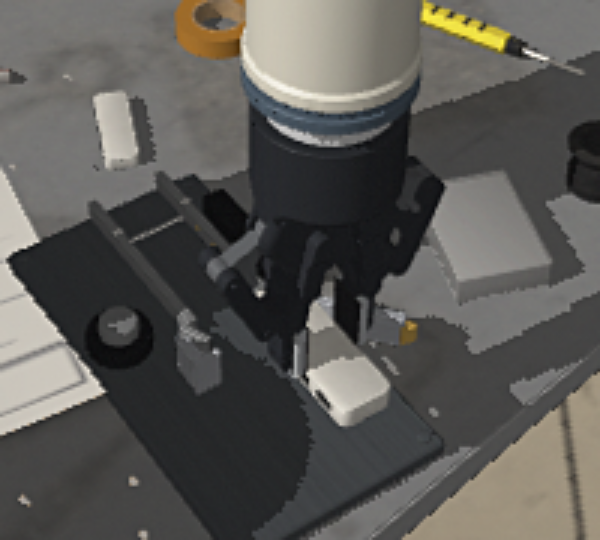

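The hub is level over the loading end, clear of the gate at about (385,325). I'll lower it and release.

```bash
python3 -m crank '0 0 0 0 3 25 28;0 0 0 0 3 45 28;0 0 0 0 3 53 28;0 0 0 0 3 53 28'; python3 -c "
from h import *
go(*w(0,-63),20,.088);print(bot.get_obs()['force'])"
```

```text
t: 6.52
tool_pos: [516.7, -31.3, 22.9]
orientation: [-3.134, -0.001, 1.659]
force: [0.2, 0.4, -0.8]
opening: 0.362
finger_force: 30.1
turn [-0.4 -0.1  0. ] shift [-0.2 -0.7  2.9] pos [516.7 -31.3  22.9] j6 -0.15 t 6.525 op 0.36
[ 0.20067199  0.41177208 -0.81527705]
```

```bash
python3 -m crank '0 0 0 0 0 2 28;0 0 0 0 0 2 28';python3 -m crank '0 0 0 0 0 2 28;0 0 0 0 0 2 28'; python3 -c "
from h import *
go(*w(0,-63),20,.088)"
```

```text
t: 6.78
tool_pos: [517.0, -31.9, 21.7]
orientation: [-3.136, -0.001, 1.659]
force: [-0.5, -0.2, -0.6]
opening: 0.365
finger_force: 30.1
t: 7.02
tool_pos: [517.0, -32.0, 20.0]
orientation: [-3.136, -0.001, 1.659]
force: [-2.0, 0.2, 8.1]
opening: 0.359
finger_force: 30.9
turn [-0.3 -0.  -0. ] shift [ 0.5 -0.9  0. ] pos [517. -32.  20.] j6 -0.15 t 7.025 op 0.36
```

```bash
python3 -m crank '0 0 0 0 0 -1 50;0 0 0 0 0 -1 50;0 0 0 0 0 -1 50;0 0 0 0 0 -25 50;0 0 0 0 0 -50 50;0 0 0 0 0 -70 20;0 0 0 0 0 -70 0;0 0 0 0 0 -70 0';python3 - <<'E'
from h import *
go(*w(0,-150),90,.088)
s=bot.snapshot('side')
print([(d["conf"],d["xyz"]) for d in bot.boxes_of(s,"hub_center")])
E
```

```text
t: 8.02
tool_pos: [516.5, -31.9, 88.6]
orientation: [-3.134, -0.001, 1.659]
force: [0.3, 0.0, -0.7]
opening: -0.0
finger_force: 0.0
turn [-0.4 -0.   0. ] shift [-86.6  -0.5  -1.5] pos [516.5 -31.9  88.6] j6 -0.15 t 8.025 op -0.0
[(0.89, [515.0, -31.1, 23.1]), (0.74, [517.3, 249.9, 13.1])]
```

```bash
python3 -m crank '0.3 0 0 0 -50 0 0;0.3 0 0 0 -62 20 0;0.3 0 0 0 -62 50 0;0.3 0 0 0 -62 62 0;0.3 0 0 0 -62 62 0';python3 -m crank '0 0 0 0 0 3 0;0 0 0 0 0 3 0'; python3 -m crank '0 0 0 0 0 3 0;0 0 0 0 0 3 0'; python3 -m crank '0 0 0 0 0 3 0;0 0 0 0 0 3 0'
```

```text
t: 8.75
tool_pos: [454.2, -37.3, 26.9]
orientation: [-3.127, -0.001, 1.659]
force: [0.3, -0.6, 0.1]
opening: -0.003
finger_force: 0.0
t: 9.0
tool_pos: [455.2, -37.4, 25.1]
orientation: [-3.13, -0.001, 1.659]
force: [-0.6, -0.3, 0.1]
opening: -0.0
finger_force: 0.0
t: 9.25
tool_pos: [454.7, -37.3, 21.8]
orientation: [-3.13, -0.001, 1.659]
force: [-0.1, 0.0, -0.8]
opening: -0.002
finger_force: 0.0
t: 9.5
tool_pos: [454.5, -37.3, 18.5]
orientation: [-3.129, -0.001, 1.659]
force: [0.4, -0.3, -0.6]
opening: -0.003
finger_force: 0.0
```

```bash
python3 -m crank '-0.6 0 0 -45 0 -2 0;-0.6 0 0 -88 0 -2 0;-0.6 0 0 -88 0 -2 0';python3 -c "
from h import *
go(*w(0,-132),17,.088);go(*w(0,12),17,.088)"
```

```text
t: 9.88
tool_pos: [463.1, -127.3, 20.8]
orientation: [-3.141, -0.0, 1.656]
force: [0.0, 0.4, -0.0]
opening: -0.002
finger_force: 0.0
turn [-0.  -0.  -0.2] shift [21.9 61.1  3.8] pos [ 463.1 -127.3   20.8] j6 -0.36 t 9.875 op -0.0
turn [-0.  -0.  -0.2] shift [165.9  60.6   3.8] pos [ 463.1 -127.3   20.8] j6 -0.36 t 9.875 op -0.0
```

```bash
python3 -m crank '0 0 0 0 40 4 0;0 0 0 0 61 4 0;0 0 0 10 61 4 0;0 0 0 10 61 4 0';python3 - <<'E'
from h import *
go(*w(0,-132),17,.088)
import re
src=open('fit.py').read()
c,si=np.cos(.088),np.sin(.088)
for n in("side","top"):
    P=bot.snapshot(n)
    for d in bot.outline_of(P,"hub_center"):
        ys,xs=np.nonzero(d["pixels"]);W=np.array([at_z(P,u,v,26)[:2] for u,v in zip(xs,ys)],np.float32)
        r=cv2.minAreaRect(W);q=np.array(r[0])-BAY[:2]
        print(n,round(d["conf"],2),"bay",(c*q[0]+si*q[1]).round(1),(c*q[1]-si*q[0]).round(1),r)
E
```

```text
t: 10.38
tool_pos: [520.7, -108.4, 16.1]
orientation: [-3.138, -0.001, 1.66]
force: [-0.9, 0.5, -0.0]
opening: 0.002
finger_force: 0.0
turn [-0.2 -0.1  0.1] shift [ 7.9  2.1 -0.9] pos [ 520.7 -108.4   16.1] j6 -0.3 t 10.375 op 0.0
side 0.87 bay 18.1 203.4 ((510.64422607421875, 235.40280151367188), (76.45954132080078, 24.836362838745117), 73.80642700195312)
side 0.85 bay -2.5 -59.0 ((513.210693359375, -27.79190444946289), (37.75819778442383, 88.99127197265625), 3.696751832962036)
top 0.68 bay 1.0 -60.5 ((516.7810668945312, -29.014278411865234), (32.70466613769531, 96.7951889038086), 5.511312484741211)
```

```bash
python3 -m crank '0 0 0 8 2 0 0;0 0 0 18 2 0 0;0 0 0 28 2 0 0;0 0 0 38 2 0 0;0 0 0 48 2 0 0;0 0 0 58 2 0 0;0 0 0 66 2 0 0;0 0 0 70 2 0 0'; python3 -m crank '0 0 0 7 0 0 0;0 0 0 16 0 0 0;0 0 0 25 0 0 0;0 0 0 34 0 0 0;0 0 0 42 0 0 0;0 0 0 50 0 0 0;0 0 0 56 0 0 0;0 0 0 59 0 0 0';python3 - <<'E'
from h import *
go(*w(0,12),17,.088)
c,si=np.cos(.088),np.sin(.088)
for n in("side","top"):
    P=bot.snapshot(n);save(P,f'pics/{n}3.png')
    for d in bot.outline_of(P,"hub_center"):
        ys,xs=np.nonzero(d["pixels"]);W=np.array([at_z(P,u,v,26)[:2] for u,v in zip(xs,ys)],np.float32)
        r=cv2.minAreaRect(W);q=np.array(r[0])-BAY[:2]
        print(n,round(d["conf"],2),"bay",(c*q[0]+si*q[1]).round(1),(c*q[1]-si*q[0]).round(1),r)
P=cv2.imread('pics/side3.png')[180:340,210:370];cv2.imwrite('pics/v4.png',cv2.resize(P,None,fx=3.7,fy=3.7,interpolation=cv2.INTER_CUBIC))
E
```

```text
t: 11.58
tool_pos: [518.1, -39.2, 16.6]
orientation: [-3.14, -0.001, 1.659]
force: [-0.5, -0.7, 0.7]
opening: -0.003
finger_force: 0.2
t: 12.58
tool_pos: [513.0, 19.4, 16.6]
orientation: [-3.14, -0.001, 1.659]
force: [0.6, -0.2, -0.2]
opening: -0.001
finger_force: 0.2
turn [-0.1 -0.   0. ] shift [24.  -1.4 -0.3] pos [513.   19.4  16.6] j6 -0.05 t 12.575 op -0.0
side 0.55 bay 18.5 203.2 ((511.03228759765625, 235.19102478027344), (76.49696350097656, 22.75876235961914), 73.0254898071289)
side 0.5 bay -7.2 40.8 ((499.78765869140625, 71.22080993652344), (33.127288818359375, 104.57563018798828), 0.02420860528945923)
top 0.88 bay 1.4 55.8 ((506.97808837890625, 86.92057037353516), (32.36088180541992, 76.27262115478516), 4.46336030960083)
top 0.82 bay 27.1 222.1 ((518.0026245117188, 254.84463500976562), (68.50403594970703, 24.230819702148438), 74.02119445800781)
```

View pics/v4.png

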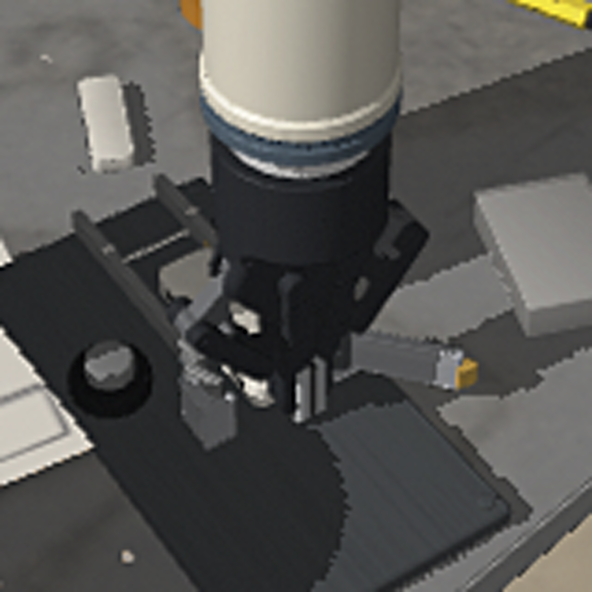

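The hub is in the lane between the rails. Its leading end is at about (170,285) and the line at about (155,245), so it is some 24 mm short. I'll push 19 mm more, back off and measure the gap.

```bash
python3 -m crank '0 0 0 6 -1 0 0;0 0 0 12 -1 0 0;0 0 0 16 -1 0 0;0 0 0 18 -1 0 0;0 0 0 19 -1 0 0;0 0 0 19 -1 0 0;0 0 0 10 -1 0 0'; python3 -m crank '0 0 0 -50 0 0 0;0 0 0 -90 0 -20 0;0 0 0 -130 0 -40 0;0 0 0 -130 0 -40 0';cat > gap.py <<'E'
from h import *
go(*w(0,12),17,.088)
c,si=np.cos(.088),np.sin(.088)
inv=lambda W:(lambda q:np.c_[c*q[:,0]+si*q[:,1],c*q[:,1]-si*q[:,0]])(np.atleast_2d(W)[:,:2]-BAY[:2])
import sys
def profile(P,z,xs,ys):
    out=[]
    for y in ys:
        pts=np.array([[*w(x,y),z] for x in xs]);uv=proj(P,pts).astype(np.float32)
        out.append(cv2.remap(P["color"].astype(np.float32).mean(2),uv[:,:1],uv[:,1:],cv2.INTER_LINEAR).mean())
    return np.array(out)
for n in("top","side"):
    P=bot.snapshot(n);ys=np.arange(5,135,1.)
    top=profile(P,26,np.arange(-10,11,2.),ys);fl=profile(P,12,np.arange(-10,11,2.),ys)
    rl=profile(P,25,[-24.5],ys)
    save(P,f"pics/{n}_{sys.argv[1]}.png")
    g=lambda a:np.gradient(a)
    print(n,"top-rise",ys[np.argmax(g(top)[:60])],"top-fall",ys[70+np.argmin(g(top)[70:])],"line floor",ys[100+np.argmax(fl[100:])],"line rail",ys[95+np.argmax(rl[95:])])
    print(fl[90:].astype(int));print(top[80:].astype(int));print(rl[95:].astype(int))
E
python3 gap.py a; python3 -c "
import cv2,numpy as np
a=cv2.imread('pics/top_a.png')[210:310,260:360];b=cv2.imread('pics/side_a.png')[215:315,200:300]
cv2.imwrite('pics/v5.png',cv2.resize(np.hstack([a,b]),None,fx=4,fy=4,interpolation=cv2.INTER_CUBIC))"
```

```text
t: 13.65
tool_pos: [511.1, 28.9, 16.6]
orientation: [-3.14, -0.001, 1.66]
force: [-0.2, 0.4, -0.3]
opening: -0.001
finger_force: 0.0
t: 14.15
tool_pos: [524.0, -103.7, 58.0]
orientation: [3.14, 0.001, 1.655]
force: [-0.3, 0.3, 0.2]
opening: -0.0
finger_force: 0.0
turn [ 0.1  0.  -0.2] shift [147.6  -2.1  40.9] pos [ 524.  -103.7   58. ] j6 -0.28 t 14.15 op -0.0
top top-rise 17.0 top-fall 112.0 line floor 106.0 line rail 119.0
[132 132 132 132 132 132 133 132 132 132 132 133 132 131 127 120 108  93
  78  69  68  76  90 100 106 101  89  76  64  58  56  56  56  56  56  57
  57  57  57  56]
[130 130 130 130 131 131 131 131 131 131 131 132 131 132 132 132 132 132
 132 132 132 132 132 131 128 121 110  95  80  69  68  76  89 100 106 101
  89  75  64  58  56  56  56  56  56  57  57  57  57  56]
[ 78  78  79  79  80  80  80  79  77  77  77  76  75  77  79  85  94 106
 112 116 108  98  87  78  75  73  74  75  76  76  76  77  79  78  77]
side top-rise 17.0 top-fall 112.0 line floor 120.0 line rail 118.0
[105 105 105 106 106 106 105 105 105 106 105 105 105 106 105 106 106 106
 106 106 106 105 105 105 107 108 106 100  87  69  52  41  37  36  36  37
  37  38  38  38]
[104 104 104 104 104 104 104 104 104 104 104 104 104 104 104 104 104 104
 104 104 104 104 105 107 108 104  90  69  50  39  36  35  36  37  37  38
  38  38  38  38  38  38  38  38  37  37  37  37  37  35]
[60 58 60 58 53 50 65 78 83 69 58 52 52 52 54 56 62 76 90 89 87 87 76 62
 54 53 53 53 53 53 54 52 53 55 54]
```

View pics/v5.png

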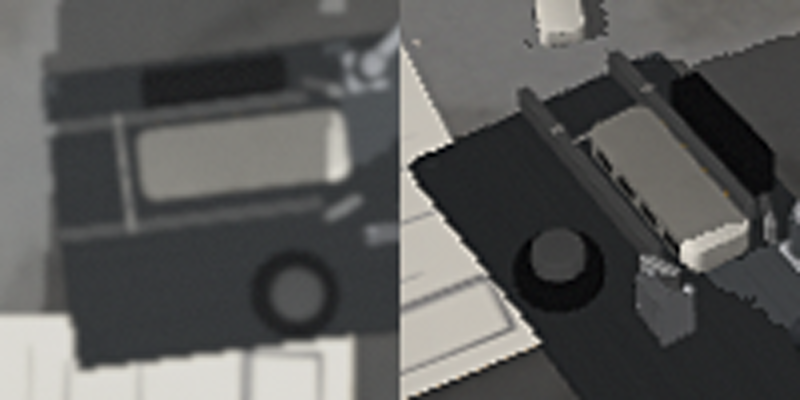

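The hub lies straight in the lane. In the left half its leading end is at about x=137 and the line at about x=122, and both views measure a gap of 7 mm. One last slow push of 7 mm.

```bash
python3 -m crank '0 0 0 50 -2 25 0;0 0 0 100 -2 41 0;0 0 0 130 -2 41 0;0 0 0 138 -2 41 0;0 0 0 142 -2 41 0;0 0 0 145 -2 41 0;0 0 0 147 -2 41 0;0 0 0 148.5 -2 41 0'; python3 -m crank '0 0 0 0.7 0 0 0;0 0 0 1.2 0 0 0;0 0 0 1.2 0 0 0;0 0 0 -10 0 0 0;0 0 0 -60 0 0 0;0 0 0 -110 0 -20 0;0 0 0 -150 0 -40 0;0 0 0 -150 0 -40 0';python3 gap.py b
```

```text
t: 15.25
tool_pos: [507.6, 46.7, 15.7]
orientation: [-3.14, -0.001, 1.658]
force: [-0.7, 0.0, -0.2]
opening: -0.002
finger_force: 0.2
t: 16.25
tool_pos: [522.1, -105.5, 57.0]
orientation: [3.14, 0.0, 1.655]
force: [0.0, 0.4, -1.1]
opening: 0.002
finger_force: 0.0
turn [ 0.1  0.  -0.2] shift [ 1.492e+02 -1.000e-01  3.990e+01] pos [ 522.1 -105.5   57. ] j6 -0.29 t 16.25 op 0.0
top top-rise 28.0 top-fall 122.0 line floor 114.0 line rail 119.0
[130 131 131 131 131 131 131 131 132 132 132 132 132 132 132 132 132 132
 133 133 133 133 132 132 129 124 114 101  85  71  62  58  56  56  56  56
  56  57  56  56]
[129 129 129 129 129 129 130 130 130 130 130 130 131 131 131 131 131 131
 131 132 132 132 132 132 132 132 132 132 133 133 133 133 132 132 130 124
 115 100  85  71  61  57  56  56  56  56  56  57  56  56]
[ 79  80  80  80  80  79  80  79  77  76  76  76  76  78  81  87  95 106
 112 116 108  98  87  78  76  75  75  75  75  76  77  78  78  77  77]
side top-rise 18.0 top-fall 122.0 line floor 123.0 line rail 118.0
[ 99  99 100 101 102 102 104 104 105 105 103 102 101 100 101 102 102 102
 102 101 102 103 102 102 101 103 104 105 105 105 104 103 101  99  98  97
  96  95  89  77]
[104 104 104 104 104 104 104 104 104 104 104 104 105 105 105 105 105 105
 105 104 104 104 104 104 104 104 104 104 104 104 105 105 105 107 108 106
  96  77  57  43  37  35  36  37  37  37  37  37  36  35]
[60 57 59 58 53 50 65 79 83 69 57 52 52 53 55 57 62 76 90 89 87 87 76 63
 55 54 55 55 54 53 54 53 53 55 54]
```

The hub overshot: both views put its leading end at about 122 against the line at 119, so it is 3 mm past. I'll go over to the open far end and nudge it back, measuring as I go.

```bash
python3 -m crank '0 0 0 20 0 -20 0;0 0 0 70 0 -20 0;0 0 0 125 0 -20 0;0 0 0 180 0 -20 0;0 0 0 235 0 -20 0;0 0 0 283 0 -20 0;0 0 0 283 0 -20 0;0 0 0 283 0 -20 0';python3 -c "
from h import *
go(*w(0,145),17,.088)"
```

```text
t: 17.35
tool_pos: [494.8, 179.8, 75.1]
orientation: [-3.138, -0.0, 1.661]
force: [0.9, -0.1, 0.2]
opening: -0.006
finger_force: 0.0
turn [-0.2 -0.   0.1] shift [-4.4  2.8 58.1] pos [494.8 179.8  75.1] j6 0.25 t 17.35 op -0.01
```

```bash
python3 -m crank '0 0 0 0 3 25 0;0 0 0 0 3 45 0;0 0 0 0 3 57 0;0 0 0 -4 3 57 0;0 0 0 -8 3 57 0;0 0 0 -11 3 57 0;0 0 0 -13 3 57 0;0 0 0 -13 3 57 0'; python3 -c "
from h import *
go(*w(0,130),17,.088)"; python3 gap.py c|cut -c1-110
```

```text
t: 18.35
tool_pos: [500.1, 166.9, 19.0]
orientation: [-3.14, -0.001, 1.659]
force: [-0.1, -0.0, 0.4]
opening: 0.001
finger_force: 0.0
turn [-0.1 -0.  -0. ] shift [-6.  -1.5  2. ] pos [500.1 166.9  19. ] j6 0.23 t 18.35 op 0.0
turn [-0.1 -0.  -0. ] shift [-124.    -1.5    1.9] pos [500.1 166.9  19. ] j6 0.23 t 18.35 op 0.0
top top-rise 64.0 top-fall 120.0 line floor 134.0 line rail 134.0
[129 129 129 129 129 129 129 130 130 130 130 130 130 130 130 130 130 130
 130 131 131 131 131 131 131 131 131 131 131 131 131 131 132 131 132 132
 132 132 132 132]
[128 128 129 129 129 129 129 129 129 129 129 129 129 129 129 129 130 130
 130 130 130 130 130 130 130 131 131 131 131 131 131 131 131 131 132 131
 131 131 132 131 132 132 132 132 132 132 132 132 132 132]
[112 111 113 114 114 115 114 114 114 115 115 115 115 116 117 116 116 117
 117 118 118 118 118 118 119 119 119 120 120 120 120 121 121 121 121]
side top-rise 27.0 top-fall 122.0 line floor 123.0 line rail 118.0
[106 106 107 109 109 110 111 112 112 112 111 109 108 107 108 109 109 109
 110 109 109 110 110 109 109 110 112 113 113 112 111 110 108 106 105 103
 102 100  95  85]
[112 112 112 112 112 112 112 112 112 111 111 112 112 112 112 112 112 112
 112 112 112 112 112 112 112 112 112 112 112 112 112 112 112 113 114 113
 105  92  81  74  71  72  72  70  66  64  61  59  57  55]
[65 62 64 62 58 55 69 84 90 75 62 56 56 57 59 61 67 81 96 95 93 93 82 68
 59 58 57 57 57 58 59 57 58 60 59]
```

```bash
python3 -m crank '0 0 0 -2 -1 2 0;0 0 0 -3.5 -1 2 0;0 0 0 -4.5 -1 2 0;0 0 0 -5 -1 2 0;0 0 0 -5 -1 2 0'; cat > g2.py <<'E'
from h import *
go(*w(0,130),17,.088)
from gapf import profile
s=bot.snapshot("side");ys=np.arange(10,135,.5);a=profile(s,26,np.arange(-10,11,2.),ys)
m=ys>105;hi=np.median(a[(ys>60)&(ys<100)]);b=a[m];lo=b[ys[m]>130].mean()
i=np.argmax(b<(hi+lo)/2);print("fall",ys[m][i],hi,lo,"rise",ys[:80][np.argmax(np.gradient(a)[:80])],a[20:60:2].astype(int))
E
(echo 'from h import *'; sed -n '/^def profile/,/return/p' gap.py)>gapf.py; python3 g2.py
```

```text
t: 19.08
tool_pos: [499.4, 161.8, 16.8]
orientation: [-3.14, -0.001, 1.659]
force: [0.4, 0.0, -0.8]
opening: -0.002
finger_force: 0.0
turn [-0.1 -0.  -0. ] shift [-1.1 -0.4 -0.2] pos [499.4 161.8  16.8] j6 0.22 t 19.075 op -0.0
fall 120.0 112.390656 54.168026 rise 24.5 [115 116 116 124 147 176 191 193 191 190 189 188 188 187 187 187 187 187
 187 187]
```

```bash
python3 -m crank '0 0 0 6 0 0 0;0 0 0 15 0 -5 0;0 0 0 20 0 -50 0;0 0 0 -20 -40 -60 0;0 0 0 -70 -60 -60 0;0 0 0 -130 -70 -60 0;0 0 0 -190 -70 -60 0;0 0 0 -240 -70 -60 0'; python3 g2.py; python3 gap.py d
```

```text
t: 20.12
tool_pos: [451.3, -85.0, 77.3]
orientation: [-3.141, -0.0, 1.659]
force: [0.9, 0.2, -0.5]
opening: -0.002
finger_force: 0.0
turn [-0. -0. -0.] shift [240.6  69.2  60.4] pos [451.3 -85.   77.3] j6 -0.28 t 20.125 op -0.0
fall 121.5 52.706615 37.854767 rise 46.5 [38 38 38 38 38 39 39 39 39 39 39 39 39 39 40 40 40 40 40 40]
turn [ 0.1  0.1 -0. ] shift [127.   68.3  60.4] pos [452.4 -89.2  77.5] j6 -0.28 t 20.175 op 0.0
top top-rise 23.0 top-fall 121.0 line floor 108.0 line rail 119.0
[134 134 134 134 134 134 135 135 135 135 135 135 135 135 135 135 135 135
 135 135 134 134 132 127 118 105  89  75  64  59  57  57  58  58  58  57
  57  58  58  57]
[132 132 132 132 132 133 133 133 133 133 134 134 134 134 134 134 134 134
 134 135 135 135 135 135 135 135 135 135 135 135 135 134 132 127 118 105
  89  75  64  59  57  57  58  58  57  57  57  58  58  57]
[ 81  81  80  80  81  81  81  80  78  77  77  77  78  79  81  86  95 108
 115 120 111 100  89  80  76  75  76  76  77  77  77  78  80  79  78]
side top-rise 56.0 top-fall 119.0 line floor 119.0 line rail 118.0
[ 76  79  82  84  86  87  87  89  89  90  91  94  96  98 100 101 101 103
 104 104 105 106 107 107 107 107 107 106 105 103 102 100  99  98  97  90
  77  61  47  40]
[ 67  69  71  73  75  76  79  81  83  85  88  89  90  92  92  94  96  98
 100 101 102 102 102 102 102 103 104 104 104 105 107 108 106  94  73  55
  43  37  36  37  38  38  38  38  38  39  38  38  38  36]
[62 59 60 58 54 51 66 80 85 71 59 54 53 54 55 57 64 78 92 91 88 88 77 64
 55 54 54 53 54 54 55 54 54 56 55]
```

```bash
python3 -m crank '0 0 0 -40 -20 0 0;0 0 0 -40 -20 0 0'; cat > g3.py <<'E'
from h import *
from gapf import profile
ys=np.arange(100,130,.25);yr=np.arange(10,40,.25)
for n in("top","side"):
    P=bot.snapshot(n);r=[]
    for x in(-12,-6,0,6,12):
        a=profile(P,26,[x-1,x,x+1],ys);hi=np.median(a[:16]);lo=a[-16:].mean();f=ys[np.argmax(a<(hi+lo)/2)]
        b=profile(P,26,[x-1,x,x+1],yr);r.append((f,yr[np.argmax(np.gradient(b))]))
    L=[]
    for x in(-24.5,24.5):
        a=profile(P,25,[x],ys);m=(ys>113)&(ys<125);k=np.clip(a[m]-np.percentile(a[m],30),0,None);L.append((ys[m]*k).sum()/k.sum())
    print(n,"fall/rise",[tuple(map(float,q)) for q in r],"line",np.round(L,2))
    save(P,f"pics/{n}_e.png")
E
python3 g3.py
```

```text
t: 20.52
tool_pos: [433.7, -125.2, 76.7]
orientation: [-3.139, -0.001, 1.658]
force: [0.2, 0.5, -0.1]
opening: -0.003
finger_force: 0.0
top fall/rise [(120.75, 24.5), (120.5, 23.5), (120.75, 24.0), (120.75, 24.75), (121.0, 24.0)] line [118.61 119.3 ]
side fall/rise [(117.5, 37.75), (119.5, 25.25), (106.75, 19.25), (114.0, 12.25), (121.5, 20.0)] line [119.48 116.72]
```

```bash
python3 -m crank '0 0 0 5 55 0 0;0 0 0 10 110 0 0;0 0 0 10 150 0 0;0 0 0 10 150 0 0';sed -i 's/_e.png/_f.png/' g3.py; python3 g3.py; python3 gap.py f|sed -n '/side/,$p'; python3 -c "
from h import *
go(*w(90,-60),80,.088)
import cv2
a=cv2.imread('pics/top_f.png')[200:310,255:395];b=cv2.imread('pics/side_f.png')[205:315,200:340]
cv2.imwrite('pics/v6.png',cv2.resize(np.hstack([a,b]),None,fx=2.85,fy=2.85,interpolation=cv2.INTER_CUBIC))"
```

```text
t: 21.12
tool_pos: [586.2, -99.6, 76.5]
orientation: [3.141, -0.0, 1.662]
force: [-0.5, 0.4, 0.4]
opening: 0.003
finger_force: 0.0
top fall/rise [(120.75, 24.5), (120.5, 23.5), (120.75, 23.75), (120.75, 23.0), (121.0, 23.25)] line [118.65 119.28]
side fall/rise [(117.5, 14.5), (119.25, 24.5), (119.0, 24.0), (119.0, 24.0), (119.5, 24.0)] line [119.43 120.52]
side top-rise 24.0 top-fall 119.0 line floor 119.0 line rail 118.0
[100 101 102 103 103 103 103 102 100  99  98  99 100 100 100 101 100 101
 102 101 102 103 104 104 104 104 103 103 102 100  99  97  96  95  94  88
  75  59  45  38]
[103 103 103 103 103 103 103 103 103 103 103 103 103 103 103 103 103 103
 103 103 103 103 103 103 103 103 103 103 103 104 106 107 104  92  71  52
  40  35  35  35  36  37  37  37  37  37  37  37  36  34]
[60 56 58 56 52 50 64 77 83 69 57 51 51 52 53 55 61 74 88 87 85 85 75 61
 53 52 52 52 52 52 54 52 52 54 53]
turn [-0.2 -0.1  0. ] shift [77.9 30.9 -3.9] pos [ 581.6 -100.9   76.1] j6 -0.26 t 21.325 op 0.0
```

View pics/v6.png

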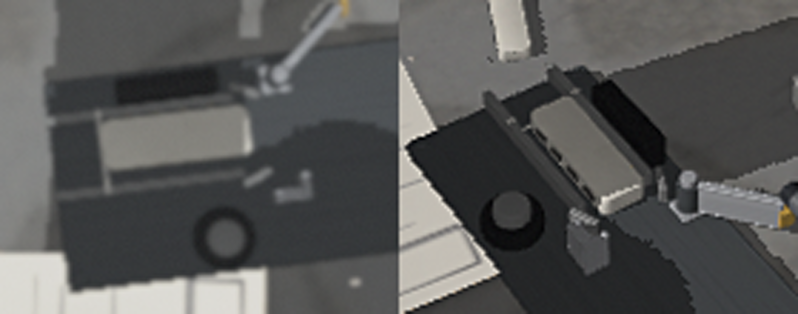

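The top and side pictures show the hub straight in the lane, with its leading end touching the line (left half, x≈105). The line merges with the hub edge in the top view, but the side view is clean: edge 119.1, line about 119.5. Next is the gate, which stands open at (315,40) in the left half.

```bash
cat > gate.py <<'E'
from h import *
P=bot.snapshot("top")
c,si=np.cos(.088),np.sin(.088);ib=lambda W:(c*(W[0]-BAY[0])+si*(W[1]-BAY[1]),c*(W[1]-BAY[1])-si*(W[0]-BAY[0]))
t=at_z(P,378,202,30);b=ib(t);th=np.arctan2(-(b[1]),-(b[0]-34));print("tip bay",np.round(b,1),"theta",th)
o=bot.get_obs();M=Ro.from_euler("xyz",o["orientation"]).as_matrix()
for d in bot.boxes_of(P,"box_center"):print("box bay",np.round(ib(d["xyz"]),0),d["conf"])
for th in np.r_[2.5,2.3:0.09:-.2,0.05,0,-.05]:
    r=36;n=np.array([np.sin(th),-np.cos(th)]);d=np.array([-np.cos(th),-np.sin(th)])
    T=np.array([34,0])+r*d+n*(3+14.5*abs(n[0])+10.5*abs(n[1]));W=np.r_[w(*T),20]
    print(round(float(th),2),"bay",T.round(1),"shift",(M.T@(W-o["tool_pos"])).round(1))
E
python3 gate.py
```

```text
tip bay [ 72.5 -51.7] theta 2.211319816745829
box bay [161.   7.] 0.56
2.5 bay [74.9 -5.5] shift [132.7  15.8  56.4]
2.3 bay [ 73.5 -13. ] shift [125.2  14.4  56.4]
2.1 bay [ 70.1 -20.6] shift [117.6  11.1  56.4]
1.9 bay [ 64.7 -27.6] shift [110.6   5.6  56.4]
1.7 bay [ 57.2 -33.3] shift [104.9  -1.8  56.4]
1.5 bay [ 49.6 -37.2] shift [100.9  -9.4  56.4]
1.3 bay [ 43.4 -40. ] shift [ 98.2 -15.6  56.4]
1.1 bay [ 36.1 -41.5] shift [ 96.7 -23.   56.5]
0.9 bay [ 28.  -41.2] shift [ 97.  -31.1  56.5]
0.7 bay [ 19.6 -38.8] shift [ 99.4 -39.5  56.5]
0.5 bay [ 11.6 -34.1] shift [104.1 -47.5  56.5]
0.3 bay [  4.7 -27.2] shift [111.  -54.3  56.6]
0.1 bay [ -0.3 -18.4] shift [119.7 -59.4  56.6]
0.05 bay [ -1.2 -16. ] shift [122.2 -60.3  56.6]
0.0 bay [ -2.  -13.5] shift [124.7 -61.1  56.6]
-0.05 bay [ -2.7 -12.4] shift [125.8 -61.7  56.6]
```

```bash
python3 -m crank '0 0 0 50 31 0 0;0 0 0 100 31 0 0;0 0 0 133 31 0 0;0 0 0 133 31 20 0;0 0 0 133 31 45 0;0 0 0 133 31 56 0;0 0 0 133 31 56 0'; sed -i 's/np.r_\[.*-.05\]/np.r_[2.3:0.09:-.2,0.05,0,-.05]/' gate.py; python3 gate.py
```

```text
t: 22.3
tool_pos: [601.2, 32.6, 19.5]
orientation: [-3.138, -0.001, 1.658]
force: [-0.3, 0.3, 0.9]
opening: -0.003
finger_force: 0.0
tip bay [ 72.5 -51.7] theta 2.211319816745829
box bay [165.  34.] 0.78
2.3 bay [ 73.5 -13. ] shift [ -6.4 -17.7   0.4]
2.1 bay [ 70.1 -20.6] shift [-14.  -21.    0.4]
1.9 bay [ 64.7 -27.6] shift [-21.  -26.5   0.4]
1.7 bay [ 57.2 -33.3] shift [-26.8 -33.9   0.4]
1.5 bay [ 49.6 -37.2] shift [-30.7 -41.5   0.4]
1.3 bay [ 43.4 -40. ] shift [-33.5 -47.7   0.4]
1.1 bay [ 36.1 -41.5] shift [-35.  -55.    0.4]
0.9 bay [ 28.  -41.2] shift [-34.7 -63.2   0.4]
0.7 bay [ 19.6 -38.8] shift [-32.3 -71.6   0.5]
0.5 bay [ 11.6 -34.1] shift [-27.6 -79.5   0.5]
0.3 bay [  4.7 -27.2] shift [-20.7 -86.4   0.5]
0.1 bay [ -0.3 -18.4] shift [-11.9 -91.5   0.5]
0.05 bay [ -1.2 -16. ] shift [ -9.5 -92.4   0.5]
0.0 bay [ -2.  -13.5] shift [ -7.  -93.2   0.5]
-0.05 bay [ -2.7 -12.4] shift [ -5.9 -93.8   0.5]
```

```bash
python3 -m crank '0 0 0 -6 -18 0 0;0 0 0 -14 -21 0 0;0 0 0 -21 -26.5 0 0;0 0 0 -27 -34 0 0;0 0 0 -31 -41.5 0 0;0 0 0 -33.5 -48 0 0;0 0 0 -35 -55 0 0;0 0 0 -35 -63 0 0'; python3 gate.py|tail -8
```

```text
t: 23.4
tool_pos: [542.1, -7.1, 20.6]
orientation: [-3.14, -0.001, 1.659]
force: [0.0, -0.1, -0.2]
opening: 0.0
finger_force: 0.3
0.9 bay [ 28.  -41.2] shift [-0.4  1.4  0.4]
0.7 bay [ 19.6 -38.8] shift [ 2.  -7.   0.4]
0.5 bay [ 11.6 -34.1] shift [  6.7 -15.    0.4]
0.3 bay [  4.7 -27.2] shift [ 13.6 -21.9   0.4]
0.1 bay [ -0.3 -18.4] shift [ 22.4 -27.    0.5]
0.05 bay [ -1.2 -16. ] shift [ 24.8 -27.9   0.5]
0.0 bay [ -2.  -13.5] shift [ 27.3 -28.6   0.5]
-0.05 bay [ -2.7 -12.4] shift [ 28.4 -29.3   0.5]
```

```bash
python3 -m crank '0 0 0 2 -7 0 0;0 0 0 6.5 -15 0 0;0 0 0 13.5 -22 0 0;0 0 0 18 -25 0 0;0 0 0 22 -27 0 0;0 0 0 25 -28 0 0;0 0 0 27 -28.5 0 0;0 0 0 27 -28.5 0 0'; python3 gate.py|tail -2
```

```text
t: 24.5
tool_pos: [511.4, 17.5, 20.5]
orientation: [-3.139, -0.001, 1.659]
force: [-0.2, 0.5, 0.0]
opening: -0.004
finger_force: 0.0
0.0 bay [ -2.  -13.5] shift [ 0.3 -1.7  0.6]
-0.05 bay [ -2.7 -12.4] shift [ 1.4 -2.4  0.6]
```

```bash
python3 -m crank '0 0 0 1.5 -1 0 0;0 0 0 1.5 -1 0 0';python3 -m crank '0 0 0 1.5 0 0 0;0 0 0 1.5 0 0 0';python3 - <<'E'
from h import *
s=bot.snapshot("side")
print([(d["conf"],d["xyz"]) for d in bot.boxes_of(s,"gate_mid")]);print(w(1,0))
E
```

```text
t: 24.85
tool_pos: [510.4, 18.8, 20.6]
orientation: [-3.14, -0.001, 1.659]
force: [0.3, -0.4, -0.2]
opening: 0.002
finger_force: 0.2
t: 25.1
tool_pos: [510.4, 19.3, 20.6]
orientation: [-3.14, 0.001, 1.66]
force: [0.9, -9.1, -0.4]
opening: -0.0
finger_force: 4.3
[(0.45, [493.5, 28.1, 33.4])]
[511.4961305   31.28788647]
```

```bash
python3 -m crank '0 0 0 0.7 0 0 0;0 0 0 0.7 0 0 0;0 0 0 -20 0 0 0;0 0 0 -40 0 -30 0;0 0 0 -60 0 -60 0;0 0 0 -60 0 -60 0;0 0 0 -60 0 -60 0';sed -i 's/_f.png/_g.png/' g3.py; python3 g3.py;python3 - <<'E'
from h import *
for n in("side","top"):
    s=bot.snapshot(n);print([(d["conf"],d["xyz"]) for d in bot.boxes_of(s,"gate_mid")],[(d["conf"],d["xyz"]) for d in bot.boxes_of(s,"start_top")])
print(w(1,0),w(-64,48));go(*w(-64,48),60,.088)
import cv2
a=cv2.imread('pics/top_g.png')[200:310,255:395];b=cv2.imread('pics/side_g.png')[205:315,200:340]
cv2.imwrite('pics/v7.png',cv2.resize(np.hstack([a,b]),None,fx=2.85,fy=2.85,interpolation=cv2.INTER_CUBIC))
E
```

```text
t: 26.08
tool_pos: [515.2, -39.3, 80.1]
orientation: [-3.139, -0.001, 1.658]
force: [-0.1, 0.1, 0.4]
opening: 0.004
finger_force: 0.0
top fall/rise [(120.75, 24.5), (120.5, 23.5), (120.75, 23.75), (120.75, 24.75), (121.0, 24.0)] line [118.63 119.35]
side fall/rise [(117.5, 14.5), (119.25, 24.0), (119.25, 24.0), (119.0, 15.5), (119.5, 32.75)] line [119.47 120.5 ]
[(0.65, [499.3, 29.6, 31.7]), (0.25, [474.5, 10.3, 15.9])] [(0.66, [442.7, 71.6, 36.4])]
[(0.49, [505.2, 35.1, 36.5])] []
[511.4961305   31.28788647] [442.52909779  73.38953013]
turn [-0.1 -0.   0. ] shift [118.7 -62.7  20.4] pos [515.5 -39.3  80.2] j6 -0.17 t 26.475 op 0.0
```

Both gate detections put it across the opening at y≈30–35. It has stayed there since I backed off, so the latch has caught, and the hub has not moved. Now the button.

```bash
python3 -m crank '0 0 0 40 -30 0 0;0 0 0 80 -55 0 0;0 0 0 119 -63 0 0;0 0 0 119 -63 20 0;0 0 0 119 -63 40 0;0 0 0 119 -63 43 0;0 0 0 119 -63 43 0';python3 -c "
from h import *
go(*w(-64,48),28,.088)"; python3 -m crank '0 0 0 0 0 3 0;0 0 0 0 0 3 0';python3 -m crank '0 0 0 0 0 3 0;0 0 0 0 0 3 0'
```

```text
t: 27.35
tool_pos: [442.5, 73.4, 37.9]
orientation: [-3.14, -0.001, 1.659]
force: [-0.2, 0.4, -0.3]
opening: 0.003
finger_force: 0.0
turn [-0.1 -0.  -0. ] shift [-0.1  0.1  9.9] pos [442.5  73.4  37.9] j6 0.07 t 27.35 op 0.0
t: 27.6
tool_pos: [442.6, 73.4, 35.0]
orientation: [-3.14, -0.001, 1.659]
force: [-0.4, 0.1, 0.3]
opening: -0.003
finger_force: 0.0
t: 27.85
tool_pos: [442.8, 73.5, 31.9]
orientation: [-3.141, -0.001, 1.659]
force: [1.3, 0.0, 1.7]
opening: 0.0
finger_force: 1.3
```

```bash
python3 -m crank '0 0 0 0 0 2 0;0 0 0 0 0 2 0';python3 -m crank '0 0 0 0 0 2 0;0 0 0 0 0 2 0;0 0 0 0 0 2 0'; python3 -m crank '0 0 0 0 0 1 0;0 0 0 0 0 1 0;0 0 0 0 0 1 0'
```

```text
t: 28.1
tool_pos: [442.8, 73.5, 29.9]
orientation: [-3.141, -0.001, 1.659]
force: [1.5, -1.5, 3.4]
opening: 0.006
finger_force: 1.9
t: 28.48
tool_pos: [442.9, 73.5, 28.0]
orientation: [-3.141, -0.001, 1.659]
force: [0.3, -2.1, 7.3]
opening: 0.001
finger_force: 3.9
t: 28.85
tool_pos: [442.9, 73.5, 27.7]
orientation: [-3.141, -0.001, 1.659]
force: [-2.8, -2.6, 23.0]
opening: -0.002
finger_force: 11.2
```

```bash
python3 -m crank '0 0 0 0 0 -10 0;0 0 0 0 0 -60 0;0 0 0 0 0 -100 0;0 0 0 -60 0 -120 0;0 0 0 -120 0 -120 0;0 0 0 -120 0 -120 0;0 0 0 -120 0 -120 0;0 0 0 -120 0 -120 0';sed -i 's/_g.png/_h.png/' g3.py; python3 g3.py;python3 - <<'E'
from h import *
for n in("side","top"):
    s=bot.snapshot(n);print([(round(d["conf"],2),np.round(d["xyz"])) for t in("gate_mid","start_top","box_center") for d in bot.boxes_of(s,t)[:1]])
E
```

```text
t: 29.85
tool_pos: [452.7, -45.0, 146.3]
orientation: [-3.139, -0.001, 1.66]
force: [-0.5, -0.1, -0.6]
opening: 0.0
finger_force: 0.0
top fall/rise [(120.75, 24.5), (120.5, 23.5), (120.75, 23.75), (120.75, 24.75), (121.0, 24.25)] line [118.6  119.38]
side fall/rise [(100.0, 14.25), (100.0, 15.25), (119.0, 23.5), (110.0, 15.5), (100.0, 28.75)] line [122.77 118.08]
[(0.75, array([510.,  32.,  33.])), (0.52, array([443.,  70.,  36.])), (0.83, array([670.,  39.,  23.]))]
[(0.77, array([504.,  35.,  36.])), (0.63, array([478.,  46.,  12.])), (0.98, array([671.,  46.,  20.]))]
```

The gate is shut, the button is back up, and the hub and clear box have not moved. I'm handing in.

```bash
python3 -c "
from bench import bot
print(bot.finish_job())"
```

```text
the job is handed in; nothing more can be done
None
```

I handed the job in at about 30 s, and no verdict came back: by my camera measurements the hub's leading end is within about 1 mm of the line (after overshooting by about 3 mm and being nudged back from the far end), the gate has stayed shut since I backed off, and the button was pressed to its stop and released.

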